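# Bring the castle nut to its next slot and fit the locking pin

## Robot

A 6-joint arm with a two-finger parallel gripper is mounted at the origin on the work surface. World frame = base frame: x ahead of the robot, y to its left, z up, the work surface at z = 0. Lengths are in m, angles in degrees, forces in N, time in s.
With the tool pointing down it reaches from about 0.3 to 0.875 m from the base axis. Payload 6.4 kg.
Tool frame: the origin (TCP) lies at the centre of the arm's flange, where the gripper is bolted on; the fingertips stand 166 mm ahead of it and the grasp point (between the pads) lies 147 mm ahead of it (nose_length is the distance from the TCP to the fingertips, in m); z points along the fingers, y is the line along which they close (so a half turn about z gives the same grasp; the last joint's range is limited). The gripper opens to 88 mm and grips with 3 to 60 N. Pads are 18 mm wide; open, the fingers measure 123 mm over their backs; the gripper's body (75 mm by 187 mm) begins 45 mm behind the grasp point.
Start: joints at [-85.846, 10.359, 92.074, -0, 77.567, -11.82], TCP at [0.158, -0.553, 0.405] pointing down, gripper open.
Joint ranges: [-171.53, 171.53], [-51.25, 118.39], [17.06, 147.69], [-65.23, 245.23], [0, 150.52], [-178.68, 178.68]. Speed limits (degrees/s): [147.25, 147.25, 172.46, 180, 180, 180].

## Interface

Orientations are given as a 3x3 rotation matrix whose columns are the frame's x, y, z axes.
In Python, from bench import get_obs, capture, finish_job, nose_length gives the robot as it stands.
- The arm moves only by the tool step_arm, never from a script. Its argument "rows" is a list that holds one entry, the list of rows, each a list of 5 numbers: the shift along the tool's x, y, z in m, then the turn about the tool's z in degrees, then the closure, from 0 (fully open) to 1 (shut). A call has 1 to 12 rows; each row is the pose to reach, as a shift and turn from the pose commanded when the call began, along the tool's axes at that moment; what a row does not reach only later rows make up. A row lasts 1/10 s, in which the tool goes at most 50 mm and 8.59 degrees, less where a joint would pass 70% of its speed; a pose out of reach is approached as far as the arm can. A call with a gripper value outside its range is refused whole. The fingers move at their own pace and stop on an object; "squeeze" is the grip in N (left out, the last holds). Time passes only in rows, so rows that repeat a pose let the fingers close. It gives the time, the measured TCP pose, the force, the opening and the grip force at its end, in the units of the state.
- get_obs(): the state, without advancing time (a new reading comes with each control period).
- capture(name): name is "scene" or "top" or "wrist"; returns a dict with "img" (480x640x3 uint8, red, green, blue), "fx", "fy", "cx", "cy" (pixels), "xyz" and "rotation" of the camera in the world; the wrist camera has in their place "mount" (4x4, takes a point from camera to tool coordinates, whose origin is the TCP and whose axes are the flange's). Camera axes: x right, y up, looking along -z (the intrinsics and any distortion apply to the point x, -y, -z); pixel columns grow to the right and rows downward; lengths in m; the calibration is good to about 2 mm. A picture is of the moment at which its call begins: read the wrist's pose just before it. There is no depth.
- finish_job(): hands the job in; it is judged then, once.
The state is a dict: "clock": time; "q": joint angles; "joint_vel": joint speeds; "effort": joint torques, N m; "tool_pos": TCP position; "tcp_rot": TCP orientation; "contact_force": force on the tool from outside, world axes, zero at the start; "moment": the same for the moment, N m; "gripper_width": opening from 0.0 (shut) to 1.0 (fully open); "finger_force": force on a finger pad.
Only numpy, scipy, OpenCV 4.12 (cv2) and the standard library are available. Lean on these libraries where they do the work, as an engineer would, in place of code of your own. Each camera call takes 0.05 s, during which the arm holds its last target. There are 200 camera calls.

## Task

The test blank on the blue pipe stub is held by a castle nut that still has to be locked. Turn the nut onwards, clockwise seen from above, to its next slot that lines up with the cross hole in the stud (do not back it off to the slot behind, nor run past to a later one), then slide the locking pin gently through slot and hole until its collar sits against the nut, and let go. Feel for the exact hole direction without forcing the pin, and leave the other things on the bench where they lie.

Things in the scene. Friction and masses are not known exactly. Their poses are not given: they have to be found in the camera images.
- stub: Blue flanged pipe stub bolted to the bench, base flange 170 mm across, 16 mm thick, pipe 90 mm across, closed by a steel disc 120 mm across, top 85 mm above the bench. Upright in its middle a steel stud 32 mm thick, top at 142 mm, carries the nut. Origin: on the stud's axis at bench height; z up. The cross hole runs level ROUGHLY along x: turned off it by up to 0.3 rad either way (see hole).
- hole (a point): Centre of the stud's cross hole, on its axis, 131 mm above the bench. Through hole, 9 mm square, both ends alike. Its exact direction is given nowhere: find it by feel or by looking. The pin passes only if its direction is right within about 0.08 rad and its axis within about 1 mm; otherwise it stops at the stud or jams part-way.
- nut_top (a point): On the stud's axis at the top of the dark steel castle nut, 139 mm above the bench. Hexagon 50 mm across flats, 97 to 123 mm above the bench, on a round 44 mm collar (85 to 97 mm). Above it the crown, outer radius at most 27 mm, with six open-topped slots 11 mm wide, one over the middle of each flat. Its teeth, where the pin's collar bears, are 23.5 mm from the axis.
- nut (a joint): Turn of the nut, rad, growing clockwise seen from above (tightening). At 0 two opposite slots and flats face along the stub's x axis; slots are 1.047 apart. Starts at -0.62 to -0.45; the slot to use meets the hole at some value from -0.3 to 0.3, the hole's unknown turn. It stays where left; turning takes 0.1 N m: fingers on two flats, or a pin in a slot pushing its wall with about 5 N.
- pin: Loose steel locking pin, about 90 g, lying level on the bench. Flat grip 34 mm long (x -38 to -4 mm), 12 mm thick (y), 24 mm high (z 0 to 24 mm); round collar 16 mm across (x -4 to 0 mm); shank 8 mm thick along +x to 56 mm, its last 2 mm tapered to 6.8 mm. Shank axis 12 mm above the underside. Origin: at the collar's shank-side face, at underside height.
- pin_seat (a point): Point on the shank's axis 23.5 mm from the collar's face: it lies at the centre of the cross hole when the pin is fully home.
- pin_tip (a point): Pointed end of the pin, on its axis, 56 mm from the collar's face.
- gasket: Bystander: flat black rubber ring 110 mm across, 4 mm thick.
- spanner: Bystander: steel open-end spanner, 190 mm long, lying flat.
- flange: Bystander: spare blue flange 140 mm across with a 60 mm neck, 74 mm high.
- bolt: Bystander: steel bolt standing on its head, 60 mm high, 24 mm across the head.

How it is judged (in metres and radians):
On the way, in this order (a step that is already met when the one before it is completed fails the run):
1. the nut has been turned on clockwise to the neighbourhood of the next slot (joint above -0.39) (value of joint nut above -0.39 rad), for 0.2 s.
2. the pin has been pushed home: its seat point within 4 mm of the hole's centre (distance between pin_seat and hole below 0.004 m), for 0.2 s.
At the end, for the whole second after the job is handed in: The pin is through the slot and the cross hole with its collar against the nut (seat point within 4 mm of the hole's centre), in the next slot clockwise from the start (nut between -0.40 and 0.40 rad), released and at rest (distance between pin_seat and hole below 0.004 m and value of joint nut between -0.4 and 0.4 rad and linear speed of pin below 0.02 m/s and velocity of joint nut between -0.05 and 0.05 rad/s); the robot touches nothing.
It fails at once if the nut is backed off towards the slot behind (below -0.69 rad) (value of joint nut below -0.69 rad).
It fails at once if the nut is run past the next slot (above 0.50 rad) (value of joint nut above 0.5 rad).
It fails at once if the pin is forced: more than 25 N between pin and stub, stud or nut (contact force between pin and stub above 25 N).
It fails at once if a bystander (gasket, spanner, spare flange or bolt) is moved more than 30 mm (distance of any of gasket, spanner, flange, bolt from where it was at the start of the episode above 0.03 m).
It also fails if it takes over 72 s, if anything falls off the work surface, if the arm or the gripper's body presses on something with over 40 N, if the wrist force passes 120 N, or if a joint passes its speed limit or range.

## Working session

There is one attempt and no reset: what is moved stays moved. The work goes in short steps, Python scripts to look and compute and a tool call to move; the robot and the scene stay as the last step left them, time stands still between calls to the robot, and variables do not carry over. Pictures are saved under pics/ and viewed, at most 10 in all, crops included, and the job is handed in when it is done.

Besides the shell and the picture viewer there is one more tool, called after "Emit:" as a command line: name --argument value ..., lists and objects as JSON in quotes. step_arm: Moves the arm, as the interface text tells. Its arguments: {"type":"object","properties":{"rows":{"type":"array","items":{"type":"array","items":{"type":"array","items":{"type":"number"}}}},"squeeze":{"type":"number"}},"required":["rows"]}

```bash
ls; mkdir -p pics; cat > h.py <<'E'
import numpy as np, cv2
from bench import get_obs, capture
def snap(name):
    o=get_obs(); c=capture(name)
    if name=="wrist":
        m=np.array(c["mount"]); R=np.array(o["tcp_rot"]); p=np.array(o["tool_pos"])
        c["rotation"]=R@m[:3,:3]; c["xyz"]=p+R@m[:3,3]
    c["rotation"]=np.array(c["rotation"]); c["xyz"]=np.array(c["xyz"])
    return c
def ray(c,u,v,z):
    d=c["rotation"]@np.array([(u-c["cx"])/c["fx"],-(v-c["cy"])/c["fy"],-1.])
    t=(z-c["xyz"][2])/d[2]; return c["xyz"]+t*d
def proj(c,P):
    q=c["rotation"].T@(np.array(P)-c["xyz"]); return np.array([c["cx"]-c["fx"]*q[0]/q[2],c["cy"]+c["fy"]*q[1]/q[2]])
def save(c,n): cv2.imwrite("pics/"+n,cv2.cvtColor(c["img"],cv2.COLOR_RGB2BGR))
E
python3 - <<'E'
from h import *
print(get_obs())
for n in("scene","top"):
    c=snap(n); save(c,n+"1.png"); print({k:v for k,v in c.items() if k!="img"})
E
```

```text
pics
{'clock': 0.0, 'q': array([-8.58467090e+01,  1.03995274e+01,  9.21315221e+01, -1.03673010e-03,
        7.75673448e+01, -1.18192198e+01]), 'joint_vel': array([-0.06259876, -0.04569007, -0.06581906, -0.04641789,  0.04063693,
       -0.11715484]), 'effort': array([-2.61040786e-04, -4.33873236e+01, -3.41852117e+01,  7.00670946e-02,
        3.84317071e-02, -1.36386634e-04]), 'tool_pos': array([ 0.15823034, -0.55253435,  0.40383425]), 'tcp_rot': array([[ 9.61392777e-01,  2.75179773e-01, -1.41999482e-04],
       [ 2.75179606e-01, -9.61391312e-01,  1.71151259e-03],
       [ 3.34456578e-04, -1.68451121e-03, -9.99998525e-01]]), 'contact_force': array([-0.08539244, -0.35960487, -0.33429568]), 'moment': array([-0.00565671, -0.04369493, -0.05595698]), 'finger_force': 0.0, 'gripper_width': 1.00014372094346}
{'fx': 592.8807596696499, 'fy': 592.8807596696499, 'cx': 312.110054576238, 'cy': 233.50689520662584, 'xyz': array([1.62047898, 0.00273492, 0.83458564]), 'rotation': array([[ 0.00219801, -0.57169686,  0.82046199],
       [ 0.99993996, -0.00755108, -0.00794041],
       [ 0.01073489,  0.82043018,  0.57164594]])}
{'fx': 562.5365056624785, 'fy': 562.5365056624785, 'cx': 309.98171951470385, 'cy': 240.10643608594796, 'xyz': array([ 4.77671068e-01, -4.97459442e-04,  1.25649666e+00]), 'rotation': array([[-0.03020592,  0.99554283, -0.08934247],
       [-0.99947043, -0.03116501, -0.00935929],
       [-0.01210194,  0.08901245,  0.99595699]])}
```

View pics/top1.png

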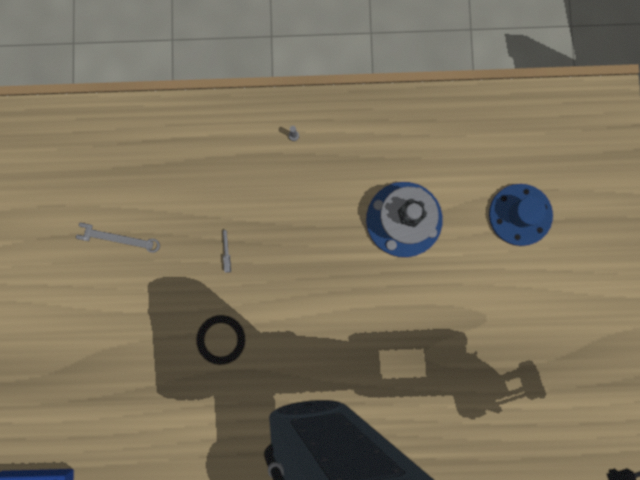

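View pics/scene1.png

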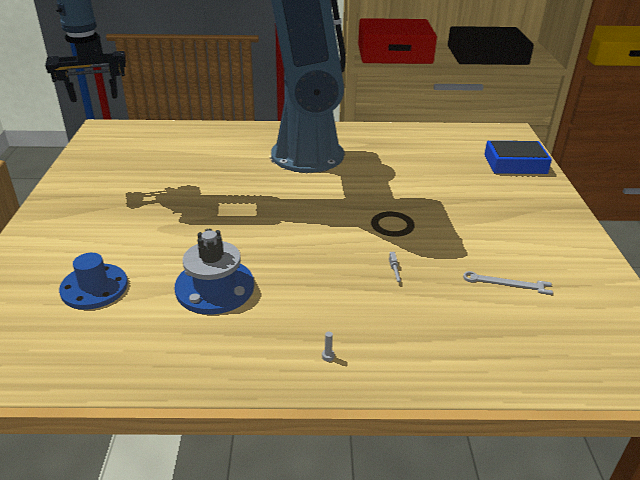

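```bash
python3 - <<'E'
from h import *
t=snap("top"); s=snap("scene")
print("nut top",ray(t,413,211,.142), "scene",ray(s,209,234,.142))
a,b=ray(t,225,230,.012),ray(t,228,271,.012); print("pin",a,b,np.linalg.norm(a-b))
print("flange",ray(t,404,220,.016))
I=t["img"][150:290,350:480]; save({"img":cv2.resize(I,None,fx=4,fy=4,interpolation=cv2.INTER_CUBIC)},"nutcrop.png")
o=get_obs();R=np.array(o["tcp_rot"]);p=np.array(o["tool_pos"])
c=capture("wrist");print(c["mount"],c["fx"])
E
```

```text
nut top [ 0.62946293 -0.19712007  0.142     ] scene [ 0.63096255 -0.19743932  0.142     ]
pin [0.61784222 0.19985513 0.012     ] [0.52633949 0.19473112 0.012     ] 0.09164608401941995
flange [ 0.62715596 -0.19851701  0.016     ]
[[-9.19033064e-04  9.48754426e-01  3.16012967e-01  8.24012221e-02]
 [ 9.99999393e-01  1.06391814e-03 -2.85951998e-04  5.21997118e-04]
 [-6.07510153e-04  3.16012513e-01 -9.48754828e-01  2.05529443e-02]
 [ 0.00000000e+00  0.00000000e+00  0.00000000e+00  1.00000000e+00]] 389.25114731346696
```

Emit:
step_arm --rows '[[[0.05,-0.019,0,0,0],[0.1,-0.038,0,0,0],[0.15,-0.057,0,0,0],[0.195,-0.075,0,0,0],[0.24,-0.092,0,0,0],[0.285,-0.109,0,0,0],[0.33,-0.126,0,0,0],[0.375,-0.144,0,0,0],[0.42,-0.161,0,0,0],[0.465,-0.178,0,0,0],[0.51,-0.195,0,0,0],[0.55,-0.211,0,0,0]]]'

```text
clock: 1.45
tool_pos: [0.6305, -0.1968, 0.4045]
tcp_rot: [[0.961, 0.276, 0.0], [0.276, -0.961, 0.0], [0.0, -0.0, -1.0]]
contact_force: [0.9, -0.7, 0.2]
gripper_width: 1.001
finger_force: 0.0
```

Emit:
step_arm --rows '[[[0,0,0,0,0],[0,0,0,0,0],[0,0,0,0,0]]]'

```text
clock: 1.75
tool_pos: [0.6283, -0.1992, 0.4044]
tcp_rot: [[0.962, 0.275, -0.001], [0.275, -0.962, -0.0], [-0.001, -0.0, -1.0]]
contact_force: [-0.5, -0.5, -0.2]
gripper_width: 1.002
finger_force: 0.0
```

```bash
python3 - <<'E'
from h import *
c=snap("wrist"); print(get_obs()["tool_pos"],get_obs()["tcp_rot"],proj(c,[.63,-.197,.142]))
save({"img":cv2.resize(c["img"],None,fx=1.25,fy=1.25)},"w1.png"); np.save("w1.npy",c,allow_pickle=True)
E
```

```text
[ 0.62815367 -0.19957558  0.40463812] [[ 9.61766199e-01  2.73871234e-01 -5.70822248e-04]
 [ 2.73871219e-01 -9.61766367e-01 -1.05601549e-04]
 [-5.77918866e-04 -5.47677845e-05 -9.99999832e-01]] [315.85315182 245.71830521]
```

View pics/w1.png

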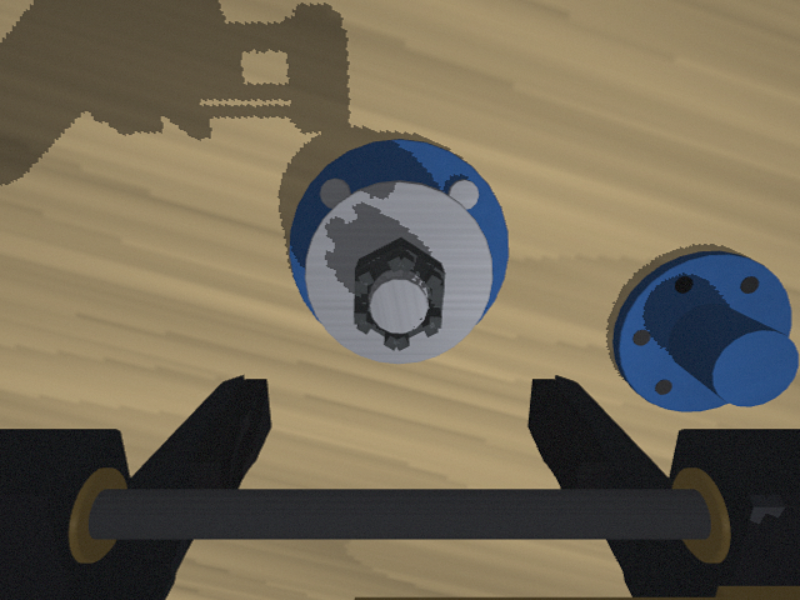

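```bash
python3 - <<'E'
from h import *
c=np.load("w1.npy",allow_pickle=True).item()
g=cv2.cvtColor(c["img"],cv2.COLOR_RGB2GRAY)
# stud top: bright blob
x0,y0=319,245
m=(g[215:275,285:353]>g[y0,x0]-25).astype(np.uint8)
n,l,st,ce=cv2.connectedComponentsWithStats(m); k=l[30,34]; print(st[k],ce[k]+[285,215])
u,v=ce[k]+[285,215]; print("stud",ray(c,u,v,.142))
for (u,v) in ((335,193),(463,193)):
    print("bolt",ray(c,u/1.25,v/1.25,.022))
hx=[(402,238),(357,262),(444,262),(355,312),(443,312)]
P=[ray(c,u/1.25,v/1.25,.123) for u,v in hx]; print(np.round(P,4))
o=get_obs();print(o["tool_pos"])
E
```

```text
[  11    9   47   43 1539] [319.01494477 244.4834308 ]
stud [ 0.63138392 -0.19875744  0.142     ]
bolt [ 0.66363673 -0.14140896  0.022     ]
bolt [ 0.68907897 -0.23084265  0.022     ]
[[ 0.6628 -0.1916  0.123 ]
 [ 0.6433 -0.1716  0.123 ]
 [ 0.6563 -0.2174  0.123 ]
 [ 0.6149 -0.1777  0.123 ]
 [ 0.6286 -0.2256  0.123 ]]
[ 0.62815367 -0.19957558  0.40463812]
```

Emit:
step_arm --rows '[[[0.003,0,0.04,0,0],[0.003,0,0.08,0,0],[0.003,0,0.115,0,0],[0.003,0,0.135,0,0],[0.003,0,0.147,0,0],[0.003,0,0.147,0,0],[0.003,0,0.147,0,0]]]' --squeeze 12

```text
clock: 2.5
tool_pos: [0.632, -0.1986, 0.259]
tcp_rot: [[0.962, 0.274, 0.001], [0.274, -0.962, -0.001], [0.001, 0.001, -1.0]]
contact_force: [0.0, 0.8, 0.4]
gripper_width: 1.005
finger_force: 0.0
```

Emit:
step_arm --rows '[[[0,0,0,0,0.3],[0,0,0,0,0.4],[0,0,0,0,0.6],[0,0,0,0,0.6],[0,0,0,0,0.6],[0,0,0,0,0.6]]]' --squeeze 12

```text
clock: 3.1
tool_pos: [0.6319, -0.1977, 0.258]
tcp_rot: [[0.961, 0.275, 0.0], [0.275, -0.961, -0.0], [0.0, 0.0, -1.0]]
contact_force: [0.1, 0.6, 1.4]
gripper_width: 0.572
finger_force: 11.9
```

Emit:
step_arm --rows '[[[0,0,0,5,0.6],[0,0,0,10,0.6],[0,0,0,15,0.6],[0,0,0,20,0.6],[0,0,0,25,0.6],[0,0,0,30,0.6],[0,0,0,30,0.6],[0,0,0,30,0.6],[0,0,0,30,0.6]]]'

```text
clock: 4.0
tool_pos: [0.6319, -0.1983, 0.258]
tcp_rot: [[0.971, -0.241, 0.0], [-0.241, -0.971, -0.001], [0.001, 0.001, -1.0]]
contact_force: [0.1, -3.8, 1.6]
gripper_width: 0.572
finger_force: 11.9
```

Emit:
step_arm --rows '[[[0,0,0,0,0.3],[0,0,0,0,0],[0,0,0,0,0],[0,0,0,0,0],[0,0,-0.04,0,0],[0,0,-0.08,0,0],[0,0,-0.09,-8,0],[0,0,-0.1,-16,0],[0,0,-0.1,-23,0],[0,0,-0.1,-30,0],[0,0,-0.1,-30,0]]]'

```text
clock: 5.1
tool_pos: [0.6318, -0.1975, 0.3578]
tcp_rot: [[0.961, 0.277, 0.0], [0.277, -0.961, 0.0], [0.0, -0.0, -1.0]]
contact_force: [0.1, 1.4, 0.2]
gripper_width: 0.999
finger_force: 0.0
```

Emit:
step_arm --rows '[[[0.04,0,0,0,0],[0.075,0,0,0,0],[0.075,0,0,0,0],[0.075,0,0,0,0]]]'

```text
clock: 5.5
tool_pos: [0.7041, -0.1767, 0.3567]
tcp_rot: [[0.962, 0.274, -0.001], [0.274, -0.962, 0.0], [-0.001, -0.001, -1.0]]
contact_force: [0.1, -0.8, -0.0]
gripper_width: 0.998
finger_force: 0.0
```

```bash
python3 - <<'E'
from h import *
c=snap("wrist"); np.save("w2.npy",c,allow_pickle=True)
u,v=proj(c,[.631,-.1985,.131]); print(u,v); u,v=int(u),int(v)
I=c["img"][v-75:v+45,u-80:u+80]; save({"img":cv2.resize(I,None,fx=5,fy=5,interpolation=cv2.INTER_CUBIC)},"w2.png")
E
```

```text
320.2654727602406 382.3562710336919
```

View pics/w2.png

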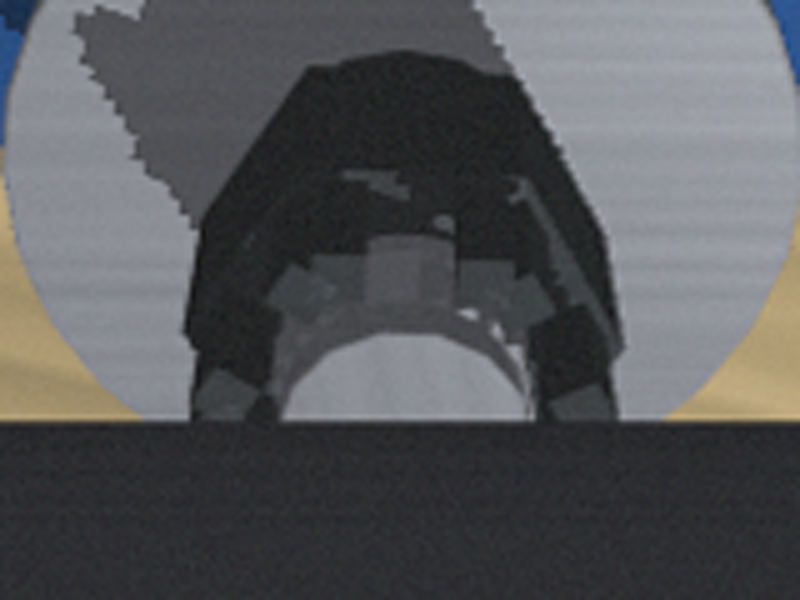

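```bash
python3 - <<'E'
from h import *
c=np.load("w2.npy",allow_pickle=True).item()
I=c["img"][340:378,290:350].astype(float); I=np.clip((I-15)*2.2,0,255).astype(np.uint8)
save({"img":cv2.resize(I,None,fx=13,fy=13,interpolation=cv2.INTER_NEAREST)},"w2b.png")
E
```

```text
(no output)
```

View pics/w2b.png

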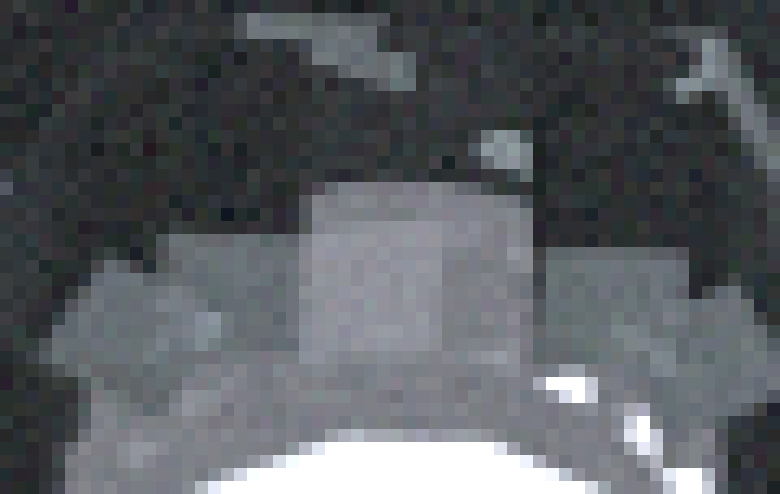

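```bash
python3 - <<'E'
from h import *
c0=np.load("w2.npy",allow_pickle=True).item()
ims=[snap("wrist")["img"].astype(float) for _ in range(12)]
I=np.mean(ims,0).mean(2)
print("cols",list(range(308,336)))
for r in range(350,376): print(r,*[int(round(x)) for x in I[r,308:336]])
np.save("avg.npy",np.mean(ims,0)); print(get_obs()["tool_pos"])
for ang in (-.3,-.15,0,.15,.3):
    a=np.radians(15.8)+ang
    f=lambda r,s,z: proj(c0,[.631+r*np.cos(a)-s*np.sin(a),-.1985+r*np.sin(a)+s*np.cos(a),z])
    print(ang,*[np.round(f(np.sqrt(.016**2-.0045**2),s,z),1) for s in(.0045,-.0045) for z in (.1355,.1265)], np.round(f(0,.0045,.1265),1),np.round(f(0,-.0045,.1265),1))
E
```

```text
cols [308, 309, 310, 311, 312, 313, 314, 315, 316, 317, 318, 319, 320, 321, 322, 323, 324, 325, 326, 327, 328, 329, 330, 331, 332, 333, 334, 335]
350 38 36 37 37 38 39 38 38 39 39 37 39 40 39 40 39 39 44 61 75 73 55 36 36 35 35 38 36
351 36 37 37 35 37 39 38 40 41 42 43 44 44 42 41 40 37 36 41 48 56 48 37 34 36 36 37 37
352 37 36 36 38 46 53 59 63 64 66 67 68 67 67 64 62 59 53 45 40 40 38 36 35 34 35 37 36
353 36 37 35 42 62 72 73 75 74 73 74 73 73 75 76 76 75 74 71 65 58 44 34 35 36 37 37 35
354 36 36 34 43 65 73 74 74 75 74 74 74 74 75 75 75 75 75 75 75 73 56 36 35 35 36 38 36
355 40 40 39 46 67 76 79 79 80 80 80 80 81 80 81 79 80 77 75 76 74 58 36 35 35 35 35 36
356 60 60 58 62 75 82 83 83 83 83 82 83 84 84 83 81 79 77 75 76 77 59 39 42 42 39 40 39
357 67 66 65 69 80 83 84 83 84 83 83 82 82 83 80 75 74 73 73 75 78 65 51 59 60 60 60 60
358 65 65 64 69 80 83 84 83 84 83 82 83 82 82 79 74 73 73 73 74 74 64 53 63 65 66 66 67
359 66 66 65 69 80 83 83 83 83 84 82 82 82 83 80 74 73 74 74 74 71 64 55 62 64 65 67 66
360 65 65 65 70 80 83 83 83 83 83 83 82 83 83 79 74 74 74 74 74 72 65 55 6
[... 1215 characters left out ...]
 139 142 144 143 142 141 143 145 146 147 147 146 144 144 145 148 149 150 149 148 146 139 124 105 85 76 75
375 146 146 145 143 143 141 140 142 144 146 147 146 146 145 144 145 147 149 149 148 148 148 147 144 141 131 114 92
[ 0.70388422 -0.17719354  0.3578333 ]
-0.3 [320.7 365. ] [320.7 356.3] [334.9 368.8] [334.3 360. ] [313.5 376. ] [327.  379.6]
-0.15 [316.8 365.2] [316.9 356.5] [331.5 367.1] [331.  358.4] [313.3 376.9] [327.2 378.7]
0 [312.9 365.9] [313.1 357.2] [327.8 365.9] [327.5 357.2] [313.2 377.8] [327.3 377.8]
0.15 [309.2 367.1] [309.6 358.4] [323.9 365.2] [323.7 356.5] [313.3 378.7] [327.2 376.9]
0.3 [305.8 368.7] [306.2 359.9] [319.9 365. ] [319.9 356.3] [313.5 379.5] [327.  376.1]
```

Emit:
step_arm --rows '[[[-0.04,0,0,8,0],[-0.075,0,0,16,0],[-0.075,0,0,24,0],[-0.075,0,0,30,0],[-0.075,0,0.04,30,0],[-0.075,0,0.08,30,0],[-0.075,0,0.1,30,0],[-0.075,0,0.1,30,0.3],[-0.075,0,0.1,30,0.6],[-0.075,0,0.1,30,0.6],[-0.075,0,0.1,30,0.6],[-0.075,0,0.1,30,0.6]]]'

```text
clock: 7.35
tool_pos: [0.6322, -0.1982, 0.2591]
tcp_rot: [[0.97, -0.242, 0.002], [-0.242, -0.97, -0.002], [0.002, 0.001, -1.0]]
contact_force: [-0.6, -14.8, 0.3]
gripper_width: 0.574
finger_force: 11.1
```

Emit:
step_arm --rows '[[[0,0,0,-4,0.6],[0,0,0,-8,0.6],[0,0,0,-10,0.6],[0,0,0,-10,0.6],[0,0,0,-10,0.6],[0,0,0,-10,0.6],[0,0,0,-10,0.3],[0,0,0,-10,0],[0,0,0,-10,0],[0,0,0,-10,0]]]'

```text
clock: 8.35
tool_pos: [0.6317, -0.1976, 0.2573]
tcp_rot: [[0.998, -0.07, -0.001], [-0.07, -0.998, 0.0], [-0.001, -0.0, -1.0]]
contact_force: [-0.1, 0.2, 0.6]
gripper_width: 0.909
finger_force: 0.0
```

Emit:
step_arm --rows '[[[0,0,-0.05,0,0],[0,0,-0.1,0,0],[0,0,-0.1,-8,0],[0,0,-0.1,-16,0],[0,0,-0.1,-24,0],[0,0,-0.1,-29,0],[0,0,-0.1,-29,0]]]'

```text
clock: 9.05
tool_pos: [0.6318, -0.1977, 0.3575]
tcp_rot: [[0.906, 0.423, -0.0], [0.423, -0.906, 0.0], [-0.0, -0.0, -1.0]]
contact_force: [0.6, 0.3, -0.5]
gripper_width: 1.0
finger_force: 0.0
```

Emit:
step_arm --rows '[[[0.04,0,0,0,0],[0.07,0,0,0,0],[0.07,0,0,0,0],[0.07,0,0,0,0],[0.07,0,0,0,0]]]'

```text
clock: 9.55
tool_pos: [0.6946, -0.1686, 0.3573]
tcp_rot: [[0.907, 0.421, -0.001], [0.421, -0.907, 0.0], [-0.001, -0.001, -1.0]]
contact_force: [0.3, -0.1, 0.0]
gripper_width: 1.003
finger_force: 0.0
```

```bash
python3 - <<'E'
from h import *
cs=[snap("wrist") for _ in range(12)]; c0=cs[5]
A=np.mean([c["img"].astype(float) for c in cs],0); I=A.mean(2); c0["img"]=A; np.save("w3.npy",c0,allow_pickle=True)
print(get_obs()["tool_pos"],np.degrees(np.arctan2(c0["rotation"][1,1],c0["rotation"][0,1])))
print(proj(c0,[.631,-.1985,.142]))
u,v=proj(c0,[.631,-.1985,.131]).astype(int); print(u,v)
B=np.clip((A[v-36:v+4,u-30:u+30]-20)*2.2,0,255).astype(np.uint8)
save({"img":cv2.resize(B,None,fx=13,fy=13,interpolation=cv2.INTER_NEAREST)},"w3.png")
for r in range(v-25,v+4): print(r,*[int(round(x)) for x in I[r,u-15:u+16]])
E
```

```text
[ 0.6952632  -0.16824978  0.35776217] 24.84447337104453
[318.52322691 385.06279899]
318 373
348 46 45 46 45 45 43 43 51 71 74 74 75 76 77 79 79 79 79 77 77 76 76 76 74 72 61 33 35 36 36 36
349 63 63 62 63 62 61 60 63 77 80 80 81 80 81 83 83 83 82 81 82 81 82 82 80 78 67 42 53 52 53 54
350 65 66 66 67 66 67 65 68 79 82 82 81 81 81 83 83 84 82 82 82 82 83 82 79 77 68 52 66 65 66 67
351 64 66 66 66 67 65 64 68 77 82 82 80 81 82 82 83 83 82 82 81 81 83 81 73 73 66 54 66 65 67 68
352 65 65 66 66 66 64 65 66 77 83 81 81 80 81 83 83 83 83 82 80 81 83 80 71 72 65 54 66 66 66 67
353 64 65 66 66 66 65 65 66 78 82 81 81 81 82 82 82 82 83 81 81 82 82 80 72 73 67 57 65 65 66 68
354 68 65 65 66 65 65 64 68 79 82 81 81 81 80 83 83 83 82 82 81 81 84 80 74 74 69 59 66 65 66 67
355 74 69 66 66 66 65 65 67 77 83 81 81 81 81 82 82 83 82 81 81 82 82 81 73 73 69 59 65 65 65 67
356 75 71 64 65 65 65 64 67 76 83 81 81 81 81 82 82 83 82 82 81 81 82 80 71 72 69 61 65 66 66 67
357 71 67 66 66 66 65 64 68 76 82 81 81 81 81 80 80 81 81 81 82 81 83 81 72 72 70 64 63 65 66 67
358 72 70 71 70 70 70 70 71 74 81 78 7
[... 1461 characters left out ...]
 147 149 150 150 149 149 148 150 151 153 154 154 152 151 150
372 142 140 144 146 145 146 147 148 148 146 146 146 146 144 143 145 147 148 150 149 149 148 148 149 152 153 153 153 152 151 149
373 142 140 144 146 146 146 147 148 148 146 146 146 146 143 143 145 147 149 150 150 149 148 148 149 151 153 153 153 151 151 149
374 142 141 143 144 146 146 147 148 148 146 146 146 145 144 142 144 147 147 149 149 148 148 148 149 151 153 152 153 151 150 149
375 141 141 142 145 145 146 146 148 148 146 146 146 145 143 142 145 147 148 149 150 149 148 147 148 151 152 152 152 151 151 149
376 141 141 142 144 145 145 146 147 148 146 146 146 145 144 142 144 146 147 149 149 148 148 147 148 150 152 152 152 151 150 148
```

View pics/w3.png

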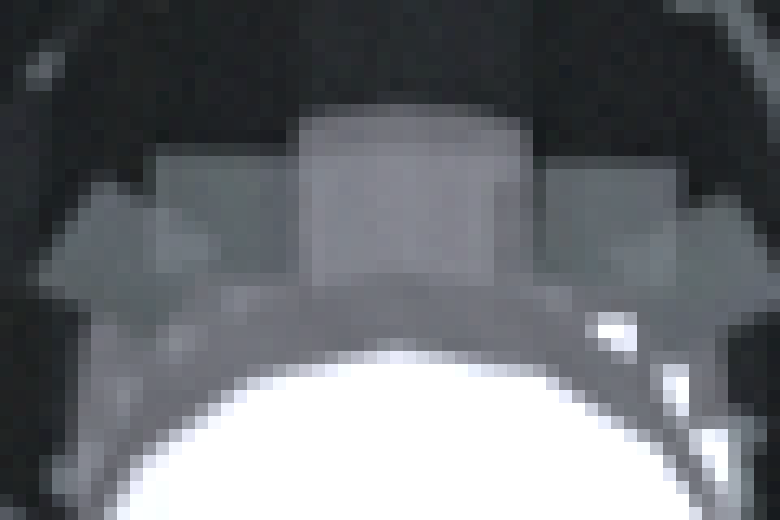

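Emit:
step_arm --rows '[[[0,-0.045,0,0,0],[0,-0.09,0,0,0],[0.003,-0.135,0,4,0],[0.005,-0.18,0,8,0],[0.007,-0.225,0,12,0],[0.009,-0.27,0,16,0],[0.011,-0.315,0,19,0],[0.013,-0.36,0,22,0],[0.013,-0.395,0,22,0],[0.013,-0.395,0,22,0],[0.013,-0.395,0,22,0],[0.013,-0.395,0,22,0]]]'

```text
clock: 11.35
tool_pos: [0.5408, 0.1947, 0.3579]
tcp_rot: [[0.999, 0.051, 0.001], [0.051, -0.999, -0.0], [0.001, 0.0, -1.0]]
contact_force: [-0.2, 0.3, -0.8]
gripper_width: 1.002
finger_force: 0.0
```

```bash
python3 - <<'E'
from h import *
c=snap("wrist"); save(c,"w4.png"); np.save("w4.npy",c,allow_pickle=True)
print(get_obs()["tool_pos"],proj(c,[.618,.2,.012]),proj(c,[.526,.195,.012]))
u,v=proj(c,[.57,.197,.012]).astype(int)
hsv=cv2.cvtColor(c["img"],cv2.COLOR_RGB2HSV); m=((hsv[...,1]<60)&(hsv[...,2]>90)).astype(np.uint8)
w=np.zeros_like(m); w[v-110:v+110,u-60:u+60]=1; m*=w
n,l,s,ce=cv2.connectedComponentsWithStats(m)
for k in range(1,n):
    if s[k,4]>60: print(k,s[k],ce[k])
E
```

```text
[0.54088692 0.19433852 0.35779144] [316.53068834 123.98319296] [317.16938793 234.74555249]
1 [311 123  10  69 599] [315.53589316 157.11519199]
2 [308 192  17  48 630] [315.56984127 217.25079365]
```

View pics/w4.png

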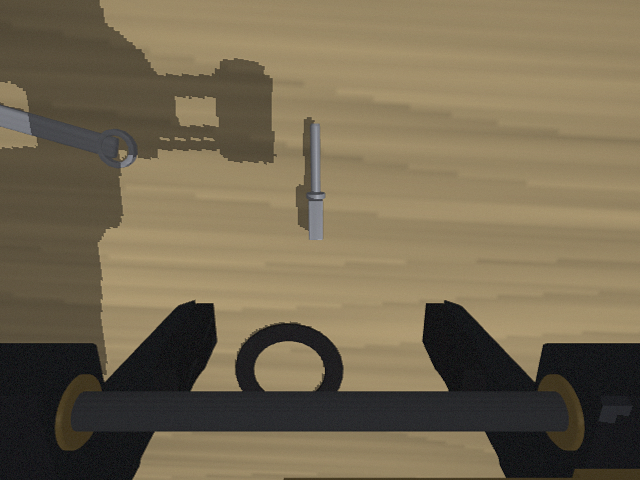

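```bash
python3 - <<'E'
from h import *
c=np.load("w4.npy",allow_pickle=True).item()
tip=ray(c,315.5,123,.012); rear=ray(c,315.7,240,.024); f=ray(c,315.5,200,.024)
print(tip,rear,f)
d=(tip-rear)[:2]; print(np.linalg.norm(d),np.degrees(np.arctan2(d[1],d[0])))
for cc in(316,):
  for r in (140,160,180,215,230):
    h=np.where((c["img"][r,295:335].astype(int).max(1)-c["img"][r,295:335].astype(int).min(1)<25)&(c["img"][r,295:335].max(1)>80))[0]+295; print(r,h.min(),h.max())
E
```

```text
[0.61870499 0.20085618 0.012     ] [0.52490478 0.19613652 0.024     ] [0.55905617 0.1979259  0.024     ]
0.0939188730477132 2.8804710830711784
140 311 319
160 311 319
180 310 319
215 308 322
230 308 322
```

Emit:
step_arm --rows '[[[0.001,-0.0025,0.045,0,0],[0.001,-0.0025,0.09,0,0],[0.001,-0.0025,0.13,0,0],[0.001,-0.0025,0.16,0,0],[0.001,-0.0025,0.177,0,0],[0.001,-0.0025,0.187,0,0],[0.001,-0.0025,0.187,0,0],[0.001,-0.0025,0.187,0,0.5]]]' --squeeze 25

```text
clock: 12.2
tool_pos: [0.542, 0.1974, 0.1715]
tcp_rot: [[0.999, 0.051, 0.001], [0.051, -0.999, 0.0], [0.001, -0.0, -1.0]]
contact_force: [-0.4, -0.3, 0.5]
gripper_width: 0.933
finger_force: 0.0
```

Emit:
step_arm --rows '[[[0,0,0,0,0.7],[0,0,0,0,0.8],[0,0,0,0,1],[0,0,0,0,1],[0,0,0,0,1],[0,0,0,0,1],[0,0,0,0,1],[0,0,0,0,1]]]' --squeeze 25

```text
clock: 13.0
tool_pos: [0.5411, 0.1979, 0.1706]
tcp_rot: [[0.999, 0.052, -0.0], [0.052, -0.999, -0.0], [-0.0, 0.0, -1.0]]
contact_force: [0.2, 0.4, -0.4]
gripper_width: 0.204
finger_force: 0.0
```

Emit:
step_arm --rows '[[[0,0,0,0,1],[0,0,0,0,1],[0,0,0,0,1],[0,0,0,0,1]]]'

```text
clock: 13.4
tool_pos: [0.5411, 0.1979, 0.1706]
tcp_rot: [[0.999, 0.052, -0.0], [0.052, -0.999, 0.0], [-0.0, -0.0, -1.0]]
contact_force: [0.7, -0.1, -0.5]
gripper_width: 0.135
finger_force: 25.0
```

Emit:
step_arm --rows '[[[0,0,-0.03,0,1],[0,0,-0.07,0,1],[0,0,-0.11,0,1],[0,0,-0.149,0,1],[0,0,-0.149,0,1],[0,0,-0.149,0,1]]]'

```text
clock: 14.0
tool_pos: [0.5413, 0.1979, 0.3205]
tcp_rot: [[0.999, 0.052, 0.002], [0.052, -0.999, 0.0], [0.002, -0.0, -1.0]]
contact_force: [-0.5, -0.1, -1.5]
gripper_width: 0.134
finger_force: 25.0
```

Emit:
step_arm --rows '[[[-0.003,0.03,0,0,1],[-0.007,0.07,0,0,1],[-0.011,0.115,0,-3,1],[-0.015,0.16,0,-6,1],[-0.018,0.205,0,-9,1],[-0.022,0.25,0,-12,1],[-0.026,0.295,0,-15,1],[-0.029,0.34,0,-18,1],[-0.033,0.385,0,-22,1],[-0.036,0.425,0,-22,1],[-0.038,0.444,0,-22,1],[-0.038,0.444,0,-22,1]]]'

```text
clock: 15.2
tool_pos: [0.5254, -0.2494, 0.3177]
tcp_rot: [[0.908, 0.419, -0.003], [0.419, -0.908, 0.002], [-0.002, -0.003, -1.0]]
contact_force: [0.5, -0.1, -0.0]
gripper_width: 0.135
finger_force: 25.0
```

Emit:
step_arm --rows '[[[0,0,0,0,1],[0,0,0,0,1]]]'

```text
clock: 15.4
tool_pos: [0.5262, -0.2457, 0.3188]
tcp_rot: [[0.906, 0.423, -0.001], [0.423, -0.906, 0.002], [-0.001, -0.002, -1.0]]
contact_force: [0.3, 0.6, -1.0]
gripper_width: 0.132
finger_force: 25.0
```

```bash
python3 - <<'E'
from h import *
c=snap("wrist"); o=get_obs(); save(c,"w5.png"); np.save("w5.npy",c,allow_pickle=True)
R=np.array(o["tcp_rot"]);p=np.array(o["tool_pos"]);print(p,np.degrees(np.arctan2(R[1,0],R[0,0])))
for x in(.0777,): print("tip exp",proj(c,p+R@[x,0,.159]))
for C in ([.631,-.1985,.142],[.631,-.1985,.131]): print("stud exp",proj(c,C))
E
```

```text
[ 0.52637879 -0.2457062   0.31918618] 25.081840420158827
tip exp [317.79446993 130.67040042]
stud exp [322.8741166   19.61596651]
stud exp [322.65708967  26.44178146]
```

View pics/w5.png

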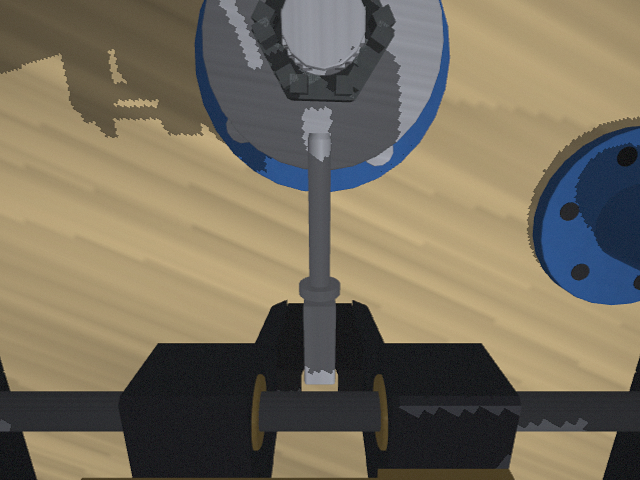

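```bash
python3 - <<'E'
from h import *
c=np.load("w5.npy",allow_pickle=True).item(); g=c["img"].astype(float).mean(2)
for r in (5,15,25,35,45,55): print(r,"stud",*[int(x) for x in g[r,268:292]],'|',*[int(x) for x in g[r,350:380]])
for r in (165,190,215,240,265): print(r,"pin",*[int(x) for x in g[r,300:338]])
M=np.array(capture("wrist")["mount"])
def toolpt(u,v,z):
    d=M[:3,:3]@np.array([(u-c["cx"])/c["fx"],-(v-c["cy"])/c["fy"],-1.]); t=(z-M[2,3])/d[2]; return M[:3,3]+t*d
for u,v in((319,134),(319.2,170),(319.5,265)): print(toolpt(u,v,.159))
print(toolpt(324,20,.177),toolpt(321.5,85,.188))
E
```

```text
5 stud 45 38 34 39 44 41 43 38 41 38 44 40 44 42 45 83 132 140 145 143 141 139 142 142 | 144 145 145 146 146 148 148 146 147 147 150 147 139 105 32 39 37 44 38 43 41 46 38 41 39 40 41 47 64 64
15 stud 63 65 65 64 57 46 46 42 36 45 40 37 64 114 140 143 145 144 142 144 143 144 143 140 | 144 144 146 146 148 148 149 148 149 149 147 148 146 146 135 96 38 38 39 45 40 33 41 54 63 62 66 63 64 65
25 stud 64 67 64 53 46 42 39 35 37 39 42 40 37 83 139 144 147 144 145 145 145 145 141 142 | 143 146 149 146 148 149 149 149 148 151 149 149 147 147 136 87 36 39 35 33 33 32 34 32 36 27 40 66 79 77
35 stud 61 63 64 65 54 43 47 48 42 39 43 44 39 47 81 117 140 146 145 146 143 143 144 143 | 145 147 148 148 148 149 150 150 150 149 150 148 146 138 122 35 36 45 42 41 44 51 66 65 66 68 64 65 66 66
45 stud 46 46 47 46 49 60 76 84 77 80 80 69 70 55 58 94 71 71 65 91 141 142 143 143 | 148 148 152 151 150 150 150 156 150 113 93 96 96 84 79 83 66 43 38 39 38 36 39 38 37 37 41 36 39 40
55 stud 51 64 39 43 44 42 42 40 42 41 41 45 43 40 43 39 39 38 43 55 72 78 71 62 | 156 137 106 94 93 97 96 95 69 65 63 68 68 65 66 
[... 181 characters left out ...]
 99 83 81 84 87 85 78 76 78 80 81 83 83 85 87 84 85 88 86 86 87 85 84 81 82 81 79 77 79 95 93 89 91 87 83 84
215 pin 147 147 147 143 145 142 142 140 116 71 76 79 81 84 82 85 84 84 87 86 85 85 87 85 84 82 81 79 79 80 112 156 150 150 154 152 150 152
240 pin 145 142 143 143 145 144 141 144 134 70 77 78 82 83 83 84 86 85 85 86 84 86 86 84 82 82 81 82 77 88 130 164 160 160 159 159 159 163
265 pin 161 158 161 162 159 160 163 163 151 88 75 80 78 83 82 83 84 86 85 87 85 86 86 82 82 80 81 78 77 94 142 155 153 155 155 151 152 149
[0.07676659 0.00050725 0.159     ]
[0.06458929 0.00056403 0.159     ]
[0.02879368 0.00064419 0.159     ]
[0.11493184 0.00232545 0.177     ] [0.0943675  0.00152513 0.188     ]
```

Emit:
step_arm --rows '[[[0,0.0015,0.01,0,1],[0,0.0015,0.02,0,1],[0,0.0015,0.03,0,1],[0,0.0015,0.03,0,1],[0,0.0015,0.03,0,1],[0.005,0.0015,0.03,0,1],[0.01,0.0015,0.03,0,1],[0.014,0.0015,0.03,0,1],[0.018,0.0015,0.03,0,1],[0.018,0.0015,0.03,0,1],[0.018,0.0015,0.03,0,1]]]'

```text
clock: 16.6
tool_pos: [0.5432, -0.2409, 0.2895]
tcp_rot: [[0.906, 0.422, -0.001], [0.422, -0.906, 0.001], [-0.0, -0.001, -1.0]]
contact_force: [-1.9, 1.9, -1.4]
gripper_width: 0.133
finger_force: 25.0
```

```bash
python3 - <<'E'
from h import *
c=snap("wrist"); np.save("w6.npy",c,allow_pickle=True); o=get_obs(); print(o["tool_pos"],o["contact_force"])
B=c["img"][0:170,220:420]; save({"img":cv2.resize(B,None,fx=4,fy=3.5)},"w6.png")
print(proj(c,[.631,-.1985,.142]))
E
```

```text
[ 0.54324286 -0.2408095   0.28951143] [-0.69440028  1.90185908 -1.16730164]
[313.35038733  62.66635303]
```

View pics/w6.png

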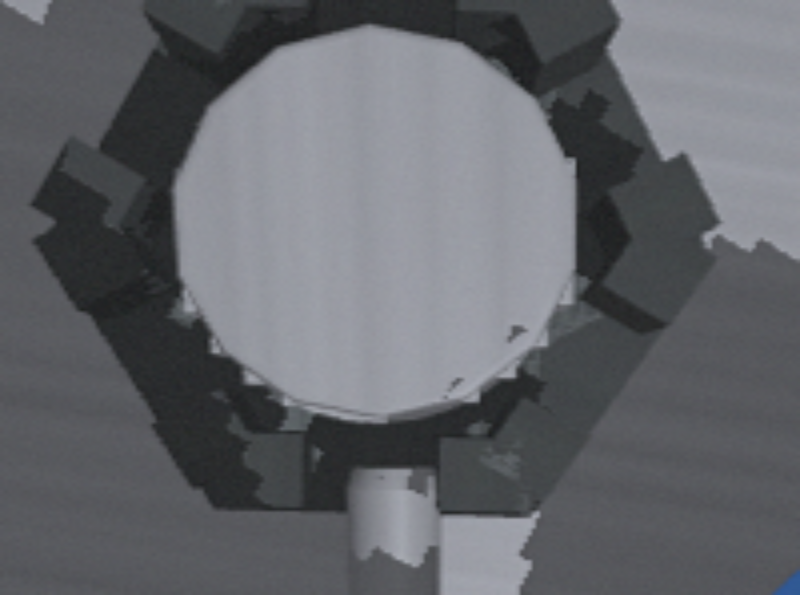

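Emit:
step_arm --rows '[[[-0.003,-0.001,0,0,1],[-0.003,-0.0015,0,0,1],[-0.003,-0.0015,0,0,1],[-0.003,-0.0015,0,0,1],[-0.003,-0.0015,0,0,1],[-0.003,-0.0015,0,0,1]]]'

```text
clock: 17.25
tool_pos: [0.5399, -0.2412, 0.2898]
tcp_rot: [[0.907, 0.422, 0.0], [0.422, -0.907, -0.0], [0.0, 0.0, -1.0]]
contact_force: [0.2, 0.0, 0.3]
gripper_width: 0.134
finger_force: 25.0
```

```bash
cat > lat.py <<'E'
from h import *
def go():
    c=capture("wrist"); M=np.array(c["mount"]); g=c["img"].astype(float).mean(2)
    o=get_obs(); R=np.array(o["tcp_rot"]); print(np.round(o["tool_pos"],4),np.round(R.T@np.array(o["contact_force"]),1),"yaw",np.degrees(np.arctan2(R[1,0],R[0,0])))
    def tp(u,v,z):
        d=M[:3,:3]@np.array([(u-c["cx"])/c["fx"],-(v-c["cy"])/c["fy"],-1.]); return M[:3,3]+(z-M[2,3])/d[2]*d
    m=(g[0:160,230:410]>115).astype(np.uint8); n,l,s,ce=cv2.connectedComponentsWithStats(cv2.morphologyEx(m,cv2.MORPH_OPEN,np.ones((9,9))))
    k=l[60,85]; x,y,w,h,a=s[k]; print("stud box",x+230,y,w,h)
    S=tp(230+x+w/2-.5,y+h/2-.5,o["tool_pos"][2]-.142); print("stud",S)
    print("pin",[tp(u,v,.1588)[1] for u,v in((318.9,215),(319.1,265))])
    return c
E
python3 - <<'E'
from lat import *
c=go(); g=c["img"].astype(float).mean(2)
for r in (150,180,215,240): print(r,*[int(x) for x in g[r,300:338]])
for r in (100,110,115,120,125,130): print(r,*[int(x) for x in g[r,288:340]])
E
```

```text
[ 0.5399 -0.2412  0.2898] [-0.4  0.5  0.8] yaw 24.968295690054926
stud box 267 0 100 108
stud [ 0.10009669 -0.00020721  0.14776103]
pin [np.float64(0.00043858678554481185), np.float64(0.0004912979736660075)]
150 89 87 90 90 86 90 90 89 81 90 103 115 120 125 130 137 140 144 149 157 162 168 163 159 151 149 151 146 142 132 127 139 158 158 158 159 158 159
180 87 89 89 89 91 91 89 86 83 80 84 86 86 84 89 82 91 88 89 90 93 91 89 89 86 85 84 84 85 80 96 150 164 162 162 164 162 162
215 98 96 96 96 96 98 97 99 97 83 81 84 85 85 86 87 87 89 87 91 90 90 88 89 87 87 85 86 84 81 85 98 96 96 100 99 97 97
240 150 150 151 150 152 154 151 155 146 90 80 84 86 88 85 86 87 87 88 91 88 89 91 90 88 89 85 84 82 82 116 163 157 156 154 157 154 155
100 72 78 84 104 138 156 157 155 157 155 155 159 158 158 162 159 156 158 155 154 158 159 156 156 158 155 153 151 153 153 153 157 157 161 159 160 159 159 159 161 157 158 157 157 158 158 159 160 158 159 161 165
110 40 35 44 40 44 64 96 87 93 99 94 92 88 93 87 94 97 100 121 145 150 161 158 157 157 157 160 159 160 160 148 94 95 92 94 94 93 94 86 69 63 47 44 43 39 38 45 40 46 45 45 42
115 73 70 69 69 65 68 66 66 69 63 49 46 70 92 82 74 63 44 62 96 85 73 80 93 95 82 70 72 65 43 44 44 41 46 44 45 42 45 43 41 48 38 42 40 51 66 62 66 64 62 63 74
120 72 70 68 66 70 69 69 68 70 65 49 47 72 95 89 39 39 47 41 41 46 41 38 42 43 56 74 70 42 42 50 42 43 43 45 44 42 46 47 46 43 41 43 36 52 72 71 70 69 71 71 70
125 70 71 73 69 72 70 66 68 64 65 48 50 57 44 44 39 43 45 41 46 47 45 42 44 43 45 44 43 46 44 43 45 45 42 42 44 42 42 43 43 42 40 42 38 59 72 71 73 69 71 72 73
130 71 68 68 70 71 69 71 68 66 66 45 43 35 43 43 44 44 46 41 42 40 44 41 45 44 44 43 43 45 44 44 45 41 42 41 46 51 70 72 69 71 69 66 41 62 69 68 73 71 73 72 71
```

Emit:
step_arm --rows '[[[0,-0.0007,0,0,1],[0.002,-0.0007,0,0,1],[0.004,-0.0007,0,0,1],[0.006,-0.0007,0,0,1],[0.007,-0.0007,0,0,1],[0.008,-0.0007,0,0,1],[0.009,-0.0007,0,0,1],[0.01,-0.0007,0,0,1],[0.01,-0.0007,0,0,1]]]'

```text
clock: 18.2
tool_pos: [0.5487, -0.2362, 0.2897]
tcp_rot: [[0.906, 0.422, 0.0], [0.422, -0.906, -0.0], [0.0, 0.0, -1.0]]
contact_force: [0.2, -0.7, -1.1]
gripper_width: 0.132
finger_force: 25.0
```

```bash
python3 -c "
from lat import *
go()"
```

```text
[ 0.5487 -0.2363  0.2897] [-0.1  0.4  0.4] yaw 24.973872611271464
stud box 271 36 97 123
stud [0.08807871 0.00051847 0.14772022]
pin [np.float64(0.0004386580866241185), np.float64(0.0004913694030408904)]
```

Emit:
step_arm --rows '[[[0.002,0,0,0,1],[0.004,0,0,0,1],[0.006,0,0,0,1],[0.008,0,0,0,1],[0.01,0,0,0,1],[0.012,0,0,0,1],[0.012,0,0,0,1]]]'

```text
clock: 18.95
tool_pos: [0.5597, -0.2311, 0.2897]
tcp_rot: [[0.906, 0.422, 0.0], [0.422, -0.906, -0.0], [0.0, 0.0, -1.0]]
contact_force: [0.0, 0.4, -1.0]
gripper_width: 0.132
finger_force: 25.0
```

Emit:
step_arm --rows '[[[0.002,0,0,0,1],[0.004,0,0,0,1],[0.006,0,0,0,1],[0.008,0,0,0,1],[0.01,0,0,0,1],[0.01,0,0,0,1]]]'

```text
clock: 19.55
tool_pos: [0.5688, -0.2269, 0.2897]
tcp_rot: [[0.906, 0.422, 0.0], [0.422, -0.906, -0.0], [0.0, 0.0, -1.0]]
contact_force: [0.6, 0.1, -1.0]
gripper_width: 0.133
finger_force: 25.0
```

Emit:
step_arm --rows '[[[0.002,0,0,0,1],[0.004,0,0,0,1],[0.006,0,0,0,1],[0.008,0,0,0,1],[0.01,0,0,0,1],[0.012,0,0,0,1],[0.014,0,0,0,1],[0.016,0,0,0,1],[0.018,0,0,0,1],[0.018,0,0,0,1],[0.018,0,0,0,1]]]'

```text
clock: 20.65
tool_pos: [0.5849, -0.2194, 0.2897]
tcp_rot: [[0.906, 0.422, -0.0], [0.422, -0.906, 0.0], [-0.0, -0.0, -1.0]]
contact_force: [-0.6, -0.8, -0.3]
gripper_width: 0.137
finger_force: 25.0
```

Emit:
step_arm --rows '[[[0.001,0,0,0,1],[0.002,0,0,0,1],[0.003,0,0,0,1],[0.003,0,0,0,1]]]'

```text
clock: 21.05
tool_pos: [0.5877, -0.2181, 0.2897]
tcp_rot: [[0.906, 0.422, 0.0], [0.422, -0.906, 0.0], [0.0, 0.0, -1.0]]
contact_force: [0.0, -0.1, -1.1]
gripper_width: 0.129
finger_force: 25.0
```

Emit:
step_arm --rows '[[[0.0005,0,0,0,1],[0.001,0,0,0,1],[0.0015,0,0,0,1],[0.0015,0,0,0,1]]]'

```text
clock: 21.45
tool_pos: [0.589, -0.2175, 0.2897]
tcp_rot: [[0.906, 0.422, 0.0], [0.422, -0.906, 0.0], [0.0, 0.0, -1.0]]
contact_force: [0.5, -0.3, -0.7]
gripper_width: 0.133
finger_force: 25.0
```

Emit:
step_arm --rows '[[[0.0005,0,0,0,1],[0.001,0,0,0,1],[0.001,0,0,0,1]]]'

```text
clock: 21.75
tool_pos: [0.5898, -0.2171, 0.2897]
tcp_rot: [[0.906, 0.422, -0.0], [0.422, -0.906, -0.0], [-0.0, -0.0, -1.0]]
contact_force: [-1.1, -0.4, -1.1]
gripper_width: 0.136
finger_force: 25.0
```

Emit:
step_arm --rows '[[[0.0005,0,0,0,1],[0.0005,0,0,0,1],[0.0005,0,0,0,1]]]'

```text
clock: 22.05
tool_pos: [0.59, -0.217, 0.2896]
tcp_rot: [[0.907, 0.422, -0.001], [0.422, -0.907, -0.0], [-0.001, -0.0, -1.0]]
contact_force: [-5.7, -1.8, 0.7]
gripper_width: 0.131
finger_force: 25.0
```

Emit:
step_arm --rows '[[[0.0005,0,0,0,1],[0.0005,0,0,0,1],[0.0005,0,0,0,1]]]'

```text
clock: 22.35
tool_pos: [0.5902, -0.217, 0.2896]
tcp_rot: [[0.907, 0.422, -0.002], [0.422, -0.907, -0.0], [-0.002, -0.001, -1.0]]
contact_force: [-7.3, -2.5, 2.4]
gripper_width: 0.13
finger_force: 25.0
```

Emit:
step_arm --rows '[[[-0.0005,0,0,0,1],[-0.0005,0,0,0,1],[-0.0005,0,0,0,0.8],[-0.0005,0,0,0,0.7],[-0.0005,0,0,0,0.5],[-0.0005,0,0,0,0.5],[-0.0005,0,0,0,0.5],[-0.0005,0,0,0,0.5]]]'

```text
clock: 23.15
tool_pos: [0.5904, -0.2168, 0.2897]
tcp_rot: [[0.906, 0.422, 0.0], [0.422, -0.906, 0.0], [0.0, 0.0, -1.0]]
contact_force: [0.0, -0.4, 0.5]
gripper_width: 0.506
finger_force: 0.0
```

Emit:
step_arm --rows '[[[0,0,-0.01,0,0.5],[0,0,-0.03,0,0.5],[0,0,-0.06,0,0.5],[0,0,-0.1,0,0.5],[0,0,-0.1,0,0.5],[0,0,-0.1,0,0.5]]]'

```text
clock: 23.75
tool_pos: [0.5906, -0.217, 0.3919]
tcp_rot: [[0.906, 0.422, 0.003], [0.422, -0.906, -0.002], [0.002, 0.003, -1.0]]
contact_force: [-0.6, -0.8, 0.1]
gripper_width: 0.501
finger_force: 0.0
```

```bash
python3 - <<'E'
from h import *
c=snap("wrist"); save(c,"w7.png"); o=get_obs(); print(o["tool_pos"])
u=np.array([.9063,.4226,0]);C=np.array([.631,-.1985,.131])
print("expect tip",proj(c,C+.0325*u),"collar",proj(c,C-.0235*u))
E
```

```text
[ 0.59018983 -0.21679599  0.39006495]
expect tip [317.27773887 127.46529541] collar [317.53009844 219.49974608]
```

View pics/w7.png

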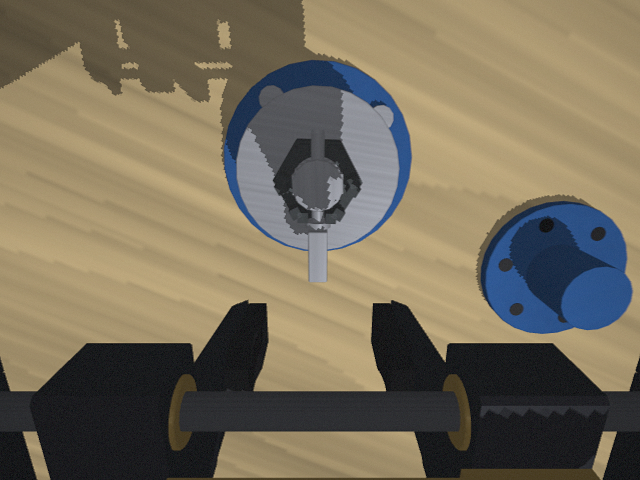

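The picture shows the pin through slot and hole, tip at (317,128) as expected, collar against the crown at about (317,222), gripper clear.

```bash
python3 -c "
from bench import finish_job
print(finish_job())"
```

```text
the job is handed in; nothing more can be done
None
```

The nut is turned to its next slot, the locking pin is through slot and hole with its collar against the nut and released, and the job was handed in at about 24 s; no verdict came back. While lining up, I turned the nut about 10° past the hole and then back onto it.

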